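Set the ratchet rest to working height

TASK

Slowly raise the cork-topped rest column of the ratchet stand by exactly three clicks of its pawl, then press it down with about 10 N until it is seated firmly on the pawl at that third notch; never load the pawl with more than 25 N. Then swing the clamp lever clockwise (seen from above) to its stop and let go, leaving the loose things round the stand undisturbed.

Things in the scene. Friction and masses are not known exactly. Their poses are not given: they have to be found in the camera images.
- stand: Steel bench stand, fixed to the table: dark foot plate 120 x 90 x 10 mm, grey upright housing 100 mm tall round the column. Origin at the centre of the foot's underside; its z is up, its -x side is the open front with the pawl, its -y side carries the clamp lever. Its yaw varies.
- rest_column: Square aluminium column (18 mm) sliding straight up in the stand, with a black rectangular head: 46 mm along the stand's x, 26 mm along its y, 34 mm tall with the cork facing, sides upright and free to grip across the 26 mm. Origin: centre of the cork's top, 165 mm above the bench when fully down. 0.35 kg, and friction holds it at any height: raising takes about 9 N, moving it down about 2 N.
- rack (a point): Underside of the top one of five unmarked teeth down the column's front, unequally spaced (12 to 26 mm), 80 mm below the cork's top. Each tooth passing the pawl is one click: the lifting force climbs by 3 to 7 N, stays up for 5 to 10 mm of lift, then falls at once to the free value or below. It starts 2 to 11 mm up, between two teeth, with at least 4 mm of free lift first; travel 76 mm.
- pawl: Steel spring pawl, a flat bar 34 x 13 x 4 mm in the stand's front 85 mm above the bench, pointing at the column; each tooth pushes it 3 mm out (towards the stand's -x) and it snaps back under the tooth. The column then sinks only until that tooth sits on the pawl, where it stops hard; the pawl cannot be released. After a click the next one is at least 12 mm on. Origin at its tip's upper edge.
- clamp_lever (a joint): Clamp lever angle in rad: 0 with the arm along the stand's -y, growing clockwise from above (the post then moves towards the stand's -x) to the stop at 1.05 = clamped. It starts at 0 to 0.3, turns with a friction of 0.15 N m (2 N at the post) and stays where it is left. Its arm is 80 mm from pivot to post.
- lever_hinge (a point): The clamp lever's vertical pivot axis, 93 mm above the bench, 36 mm from the column's axis to the stand's -y.
- lever_post (a point): Centre of the top of the upright round black post at the clamp lever's end, 13 mm diameter, 40 mm tall; its top is 127 mm above the bench. It may be pushed or pinched.
- cement: Bystander: brown glass bottle with black cap, 32 mm diameter, 62 mm tall, standing on the bench. Origin under its centre.
- jar: Bystander: small clear jar with a lid, 38 mm diameter, 38 mm tall. Origin under its centre.
- front: Bystander: black spectacle frame front, 44 x 136 x 11 mm, lying flat. Origin under its centre.

How it is judged (in metres and radians):
On the way, in this order (a step that is already met when the one before it is completed fails the run):
1. with the lever still open, the column is pressed down onto the pawl at the third notch (pawl load over 4 N) (z of rest_column in the frame of stand between 0.2154 and 0.2186 m and contact force between rest_column and pawl above 4 N and value of joint clamp_lever below 0.6 rad), for 0.1 s.
2. the clamp lever is swung to its stop (value of joint clamp_lever above 0.97 rad), for 0.1 s.
At the end, for the whole second after the job is handed in: The column rests on the pawl at the third notch counted from its start (within 1.6 mm), the clamp lever is within 0.08 rad of its stop, and everything is released and at rest (z of rest_column in the frame of stand between 0.2154 and 0.2186 m and value of joint clamp_lever above 0.97 rad and linear speed of rest_column below 0.01 m/s); the robot touches nothing.
It fails at once if the pawl is loaded with more than 25 N (contact force between rest_column and pawl above 25 N).
It fails at once if a bystander is moved more than 20 mm (distance of any of cement, jar, front from where it was at the start of the episode above 0.02 m).
It also fails if it takes over 64 s, if anything falls off the work surface, if the arm or the gripper's body presses on something with over 40 N, if the wrist force passes 120 N, or if a joint passes its speed limit or range.

ROBOT

A 6-joint arm with a two-finger parallel gripper is mounted at the origin on the work surface; the furniture and walls round the work are solid. World frame = base frame: x ahead of the robot, y to its left, z up, the work surface at z = 0. Lengths are in mm, angles in degrees, forces in N, time in s.
With the tool pointing down it reaches from about 275 to 875 mm from the base axis. Payload 12.5 kg.
Tool frame: the origin (TCP) lies at the very end of the fingers, on their centre line; the grasp point (between the pads) lies 19 mm behind it; y points along the fingers, z is the direction in which the jaws open and shut, and the axes are right-handed (so a half turn about y gives the same grasp; the last joint's range is limited). The gripper opens to 85 mm and grips with 20 to 120 N. Pads are 22 mm wide; open, the fingers measure 114 mm over their backs; the gripper's body (76 mm by 85 mm) begins 54 mm behind the grasp point. The pads swing forward as they close: fully open they stand 13 mm farther back than shut.
Start: joints at [-77.613, 20.094, 94.641, -0, 65.266, -4.847], TCP at [162.976, -525.284, 231.29] pointing down, gripper open.
Joint ranges: [-157.81, 157.81], [-45, 120.19], [0.68, 151.7], [-89.99, 269.99], [4.06, 180], [-164.3, 164.3]. Speed limits (degrees/s): [127.2, 127.2, 159.86, 180, 180, 180].

INTERFACE

Orientations are given as a 3x3 rotation matrix whose columns are the frame's x, y, z axes.
In Python, from cell import telemetry, optics, job, search_frame, masks_of gives the robot as it stands. The module is installed in compiled form; this text tells all that it offers.
- The arm moves only by the tool jog_arm, never from a script. Its argument "steps" is a list of rows, each a list of 3 entries, a list of its own where there are three numbers: the shift along the tool's x, y, z in mm, then the turn about the tool's y in degrees, then the opening, from 0 (shut) to 1 (fully open). In form: [[[tx, ty, tz], yaw, gripper], ...]. A call has 1 to 5 rows; each row shifts and turns the commanded pose from where the row before left it, along the tool's axes as they then stand; what a row does not reach is not made up. A row lasts 1/12 s, in which the tool goes at most 41.7 mm and 7.16 degrees, less where a joint would pass 70% of its speed; a pose out of reach is approached as far as the arm can. A call is refused whole if a number of a shift passes 41.7 or a number of a turn 7.16, either way. A call with a gripper value outside its range is refused whole. The fingers move at their own pace and stop on an object; "squeeze" is the grip in N (left out, the last holds). Time passes only in rows, so rows that do not move let the fingers close. It gives the time, the measured TCP pose, the force and the opening at its end, in the units of the state.
- telemetry.get_state(): the state, without advancing time (a new reading comes with each control period).
- optics.capture(name): name is "scene" or "top" or "wrist"; returns a dict with "color" (384x512x3 uint8, red, green, blue), "depth" (384x512 float32, mm along the optical axis (not along the pixel's ray), 0 where there is no reading), "fx", "fy", "cx", "cy" (pixels), "k1" (the pictures are not rectified: a ray, as slopes to the right and down, at radius r is drawn at 1 + k1 r^2 times it, then the intrinsics apply), "R" (3x3) and "t" (3): a world point X has camera coordinates R X + t; the wrist camera has in their place "hand_eye" (4x4, takes a point from camera to tool coordinates, whose origin is the TCP and whose axes are the tool frame's). Camera axes: x right, y down, z forward; pixel columns grow to the right and rows downward; lengths in mm; the calibration is good to about 2 mm. A picture is of the moment at which its call begins: read the wrist's pose just before it.
- job.hand_in(): hands the job in, once; it reports no verdict.
Trained networks look in the newest picture that a camera, given by its name, has taken for a name from the list of things; names that differ only in an ending like _2 or _b are one class to them, and where a whole thing is asked for, a point or a joint stands for the part that bears it (a point fixed in the world has none). Each returns a list of dicts, best first, with "score" (0 to 1); they miss things now and then, are a little off and sometimes report something else, mostly with a low value. They report only what shows in the picture. A call takes as long as a camera call.
- search_frame(camera, name): "point" ([x, y, z] in mm, in the coordinates of the camera as it stood for that picture, good to about 4 mm: the middle of the surface that is visible of it).
- masks_of(camera, name): "mask" (384x512 bool, what is visible of it).
The state is a dict: "time_s": time; "joint_positions": joint angles; "joint_vel": joint speeds; "joint_efforts": joint torques, N m; "tcp_pos": TCP position; "eef_rot": TCP orientation; "wrist_force": force on the tool from outside, world axes, zero at the start; "moment": the same for the moment, N m; "width": opening from 0.0 (shut) to 1.0 (fully open).
Only numpy, scipy, OpenCV 4.12 (cv2) and the standard library are available. Lean on these libraries where they do the work, as an engineer would, in place of code of your own. Each camera call takes 0.05 s, during which the arm holds its last target. There are 200 camera calls.

## Working session

There is one attempt and no reset: what is moved stays moved. The work goes in short steps, Python scripts to look and compute and a tool call to move; the robot and the scene stay as the last step left them, time stands still between calls to the robot, and variables do not carry over. Pictures are saved under pics/ and viewed, on a budget of 10 in all, crops included, one or two more only if the job needs it, and the job is handed in when it is done.

Besides the shell and the picture viewer there is one more tool, called after "Call:" by a JSON object that holds its "fn" and its "kwargs", one argument or row to a line. jog_arm: Moves the arm, as the interface text tells. Its arguments: {"type":"object","properties":{"steps":{"type":"array"},"squeeze":{"type":"number"}},"required":["steps"]}

```bash
mkdir -p pics
cat > h.py <<'E'
import numpy as np, cv2
from cell import telemetry, optics, job, search_frame, masks_of
def w(cap,p,st=None):
    p=np.array(p,float)
    if 'R' in cap: return np.array(cap['R']).T@(p-np.array(cap['t']).ravel())
    q=np.array(cap['hand_eye'])@np.r_[p,1]
    return np.array(st['eef_rot'])@q[:3]+np.array(st['tcp_pos'])
def cloud(cap,mask,st=None):
    v,u=np.nonzero(mask&(cap['depth']>0)); d=cap['depth'][v,u]
    K=np.array([[cap['fx'],0,cap['cx']],[0,cap['fy'],cap['cy']],[0,0,1.]])
    n=cv2.undistortPoints(np.c_[u,v].astype(float)[:,None],K,np.array([cap['k1'],0,0,0.]))[:,0]
    P=np.c_[n,np.ones(len(n))]*d[:,None]
    return np.array([w(cap,p,st) for p in P]) if len(P) else np.zeros((0,3))
E
python3 - <<'E'
from h import *
np.set_printoptions(precision=1,suppress=True)
ims=[]
st=telemetry.get_state(); print(st['tcp_pos'],st['eef_rot'],st['wrist_force'],st['width'],st['time_s'])
for c in ['scene','top']:
    cap=optics.capture(c); ims.append(cap['color'])
    for n in ['stand','rest_column','pawl','clamp_lever','lever_hinge','lever_post','cement','jar','front']:
        r=search_frame(c,n); print(c,n,[(round(x['score'],2),w(cap,x['point'])) for x in r[:2]])
    for n in ['rest_column','lever_post','stand']:
        m=masks_of(c,n)
        if m:
            P=cloud(cap,m[0]['mask']); 
            if len(P): print(c,n,len(P),np.percentile(P,[2,50,98],axis=0).ravel())
cv2.imwrite('pics/a.png',cv2.resize(np.hstack(ims),(800,300))[:,:,::-1])
E
```

```text
[ 162.9 -525.   230.8] [[-1.  -0.   0.3]
 [-0.3  0.  -1. ]
 [-0.  -1.  -0. ]] [ 0.   0.2 -0.2] 0.9981419123902542 0.0
scene stand [(0.65, array([486.1, -92. ,  27.2])), (0.41, array([ 487.9, -159. ,   97.6]))]
scene rest_column [(0.69, array([494.7, -82.4, 157.3]))]
scene pawl [(0.61, array([460.9, -78.1,  85.2]))]
scene clamp_lever [(0.62, array([ 490.3, -162.7,   94.6]))]
scene lever_hinge [(0.58, array([490.2, -92.8,  20.1])), (0.19, array([376.7, -51. ,   5.4]))]
scene lever_post [(0.76, array([ 489.9, -153.1,   97.1]))]
scene cement [(0.68, array([426.7,  14.1,  42.2]))]
scene jar [(0.66, array([ 627.3, -157.7,   41. ]))]
scene front [(0.71, array([375.4, -49.5,   8.3]))]
scene rest_column 473 [474.  -92.2  90.5 494.4 -87.6 158.3 518.1 -65.4 172.2]
scene lever_post 232 [ 479.  -200.1   -1.4  490.5 -146.7   96.6  521.3  -78.1  127.3]
scene stand 2202 [ 439.7 -197.5    1.   488.1  -91.3   23.8  552.1  -37.1  171.1]
top stand [(0.71, array([492.2, -86.3,   7.7]))]
top rest_column [(0.75, array([494.2, -80.5, 174.6]))]
top pawl [(0.42, array([463.5, -81.5,  84. ]))]
top clamp_lever [(0.71, array([ 488.5, -147.6,   97.8]))]
top lever_hinge [(0.77, array([495.4, -87.4,   8.7]))]
top lever_post [(0.58, array([ 492.4, -143.5,   94.6]))]
top cement [(0.58, array([430.8,  21.6,  62.6]))]
top jar [(0.58, array([ 627.7, -158.9,   38. ]))]
top front [(0.73, array([379.2, -36.8,  12. ])), (0.39, array([461. , -76.2,  83. ]))]
top rest_column 375 [474.5 -90.7  16.2 496.  -78.3 170.9 519.  -64.9 173.8]
top lever_post 200 [ 481.8 -196.7    1.5  490.9 -160.    98.7  501.8 -108.4  129.7]
top stand 2241 [ 444.  -168.3    7.   492.2  -84.6   11.8  553.3  -36.7  172.7]
```

View pics/a.png

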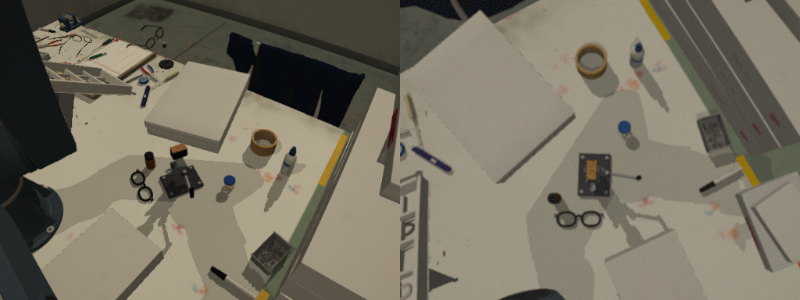

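The top view has the stand at about (595,175) with the lever pointing right. The jar is beyond it, and the bottle and spectacles are on the robot's side. Next is the stand yaw and the head centre.

Run:
```python
from h import *
np.set_printoptions(precision=1,suppress=True)
st=telemetry.get_state(); print(st['width'],np.array(st['eef_rot']).round(3).tolist(),st['joint_positions'])
cap=optics.capture('top')
P=cloud(cap,np.ones((384,512),bool))
near=(abs(P[:,0]-496)<80)&(abs(P[:,1]+95)<130)
def rect(lo,hi,c,r,n):
    Q=P[near&(P[:,2]>lo)&(P[:,2]<hi)&(np.hypot(P[:,0]-c[0],P[:,1]-c[1])<r)]
    if len(Q)<5: print(n,len(Q));return
    print(n,len(Q),Q.mean(0),np.median(Q[:,2]),cv2.minAreaRect(Q[:,:2].astype(np.float32)))
rect(164,182,(496,-78),40,'head')
rect(6,16,(496,-84),85,'foot')
rect(120,135,(490,-190),40,'post')
rect(85,112,(490,-160),45,'arm')
cv2.imwrite('pics/b.png',cv2.resize(cap['color'][170:270,160:320],(800,500),interpolation=cv2.INTER_CUBIC)[:,:,::-1])
```

```text
1.0002949654694981 [[-0.955, -0.0, 0.296], [-0.296, 0.0, -0.955], [-0.0, -1.0, -0.0]] [-77.6  20.1  94.6   0.   65.3  -4.8]
head 339 [497.  -78.1 170.8] 171.16831246693232 ((497.2034912109375, -77.8045654296875), (44.112300872802734, 25.748655319213867), 1.4052728414535522)
foot 1493 [496.7 -77.5  10.3] 10.245554404599675 ((498.15203857421875, -98.94954681396484), (132.07162475585938, 117.8716049194336), 89.52392578125)
post 37 [ 485.3 -192.7  127. ] 127.36001762837166 ((485.5295104980469, -192.59793090820312), (10.751617431640625, 11.8947114944458), 46.3964958190918)
arm 168 [ 491.5 -150.3   97.4] 97.0810149356041 ((492.35894775390625, -154.79454040527344), (78.06196594238281, 17.80603790283203), 83.42318725585938)
```

View pics/b.png

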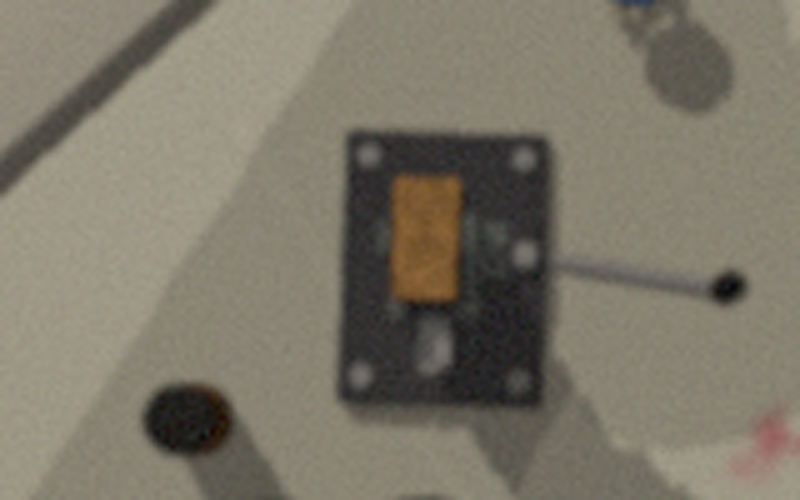

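The crop shows the pawl at (435,345), on the stand's robot side, and the lever post at (728,287). The stand yaw is about 1.5°, the head centre is at (497,-78) and the lever is at about 0.18 rad. I'll move above the head now.

Call:
{"fn": "jog_arm", "kwargs": {
  "steps": [
    [[0, 0, 0], 5.2, 1],
    [[0, 0, 0], 5.2, 1],
    [[0, 0, 0], 5.3, 1],
    [[-24, 0, -31], 0, 1],
    [[-24, 0, -31], 0, 1]
  ],
  "squeeze": 40
}}

```text
time_s: 1.77
tcp_pos: [209.1, -461.8, 231.0]
eef_rot: [[-1.0, -0.0, 0.024], [-0.024, 0.0, -1.0], [0.0, -1.0, -0.0]]
wrist_force: [1.2, 0.3, 0.6]
width: 0.998
```

Call:
{"fn": "jog_arm", "kwargs": {
  "steps": [
    [[-24, 0, -31], 0, 1],
    [[-24, 0, -31], 0, 1],
    [[-24, 0, -31], 0, 1],
    [[-24, 0, -31], 0, 1],
    [[-24, 0, -31], 0, 1]
  ]
}}

```text
time_s: 2.18
tcp_pos: [325.8, -302.2, 231.5]
eef_rot: [[-1.0, 0.0, 0.026], [-0.026, -0.0, -1.0], [-0.0, -1.0, 0.0]]
wrist_force: [1.6, -0.9, 0.3]
width: 1.002
```

Call:
{"fn": "jog_arm", "kwargs": {
  "steps": [
    [[-24, 0, -31], 0, 1],
    [[-24, 0, -31], 0, 1],
    [[-24, 0, -31], 0, 1],
    [[-24, 0, -31], 0, 1],
    [[-24, 0, -31], 0, 1]
  ]
}}

```text
time_s: 2.6
tcp_pos: [441.8, -143.9, 231.5]
eef_rot: [[-1.0, 0.001, 0.027], [-0.027, -0.0, -1.0], [-0.001, -1.0, 0.0]]
wrist_force: [0.9, -0.4, -0.5]
width: 0.997
```

Call:
{"fn": "jog_arm", "kwargs": {
  "steps": [
    [[-27, 0, -31], 0, 1],
    [[-27, 0, -31], 0, 1],
    [[0, 0, 0], 0, 1],
    [[0, 0, 0], 0, 1]
  ]
}}

```text
time_s: 2.93
tcp_pos: [493.8, -80.8, 231.1]
eef_rot: [[-1.0, -0.0, 0.03], [-0.03, 0.0, -1.0], [0.0, -1.0, -0.0]]
wrist_force: [-0.3, -1.1, -0.5]
width: 0.999
```

Run:
```python
from h import *
np.set_printoptions(precision=1,suppress=True)
st=telemetry.get_state(); cap=optics.capture('wrist'); print(st['tcp_pos'],st['wrist_force'])
P=cloud(cap,np.ones((384,512),bool),st)
def rect(lo,hi,c,r,n):
    Q=P[(P[:,2]>lo)&(P[:,2]<hi)&(np.hypot(P[:,0]-c[0],P[:,1]-c[1])<r)]
    if len(Q)<5: print(n,len(Q));return
    print(n,len(Q),Q.mean(0),np.median(Q[:,2]),cv2.minAreaRect(Q[:,:2].astype(np.float32)))
rect(165,178,(497,-78),40,'head')
rect(120,135,(485,-190),40,'post')
cv2.imwrite('pics/c.png',cap['color'][:,:,::-1])
```

```text
[493.8 -80.8 231.1] [-0.3 -1.1 -0.5]
head 1735 [497.9 -76.6 170.9] 171.0653503000864 ((496.52783203125, -76.69464111328125), (44.137123107910156, 25.153949737548828), 0.4130402207374573)
post 186 [ 485.5 -190.   126. ] 126.89859438939277 ((484.86334228515625, -190.87005615234375), (11.874159812927246, 12.300697326660156), 7.302492141723633)
```

View pics/c.png

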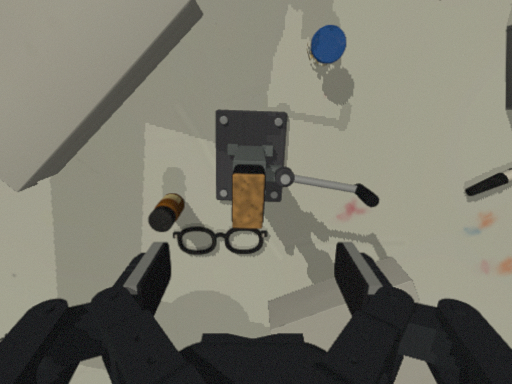

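The wrist view agrees: head centre at (497,-77), shown at pixel (248,200), and the way down is clear.

Call:
{"fn": "jog_arm", "kwargs": {
  "steps": [
    [[-3, 20, -3], 0, 1],
    [[0, 25, 0], 0, 1],
    [[0, 25, 0], 0, 1],
    [[0, 24, 0], 0, 1],
    [[0, 0, 0], 0, 0.6]
  ]
}}

```text
time_s: 3.4
tcp_pos: [493.3, -79.9, 133.8]
eef_rot: [[-1.0, -0.006, 0.025], [-0.025, 0.001, -1.0], [0.006, -1.0, -0.002]]
wrist_force: [-0.7, 0.5, 0.0]
width: 0.884
```

Call:
{"fn": "jog_arm", "kwargs": {
  "steps": [
    [[0, 0, 0], 0, 0],
    [[0, 0, 0], 0, 0],
    [[0, 0, 0], 0, 0],
    [[0, 0, 0], 0, 0],
    [[0, 0, 0], 0, 0]
  ],
  "squeeze": 50
}}

```text
time_s: 3.82
tcp_pos: [496.6, -77.3, 138.3]
eef_rot: [[-1.0, 0.002, 0.025], [-0.025, 0.004, -1.0], [-0.002, -1.0, -0.004]]
wrist_force: [1.8, 18.5, 1.2]
width: 0.295
```

Call:
{"fn": "jog_arm", "kwargs": {
  "steps": [
    [[0, 0, 0], 0, 0],
    [[0, 0, 0], 0, 0],
    [[0, 0, 0], 0, 0]
  ]
}}

```text
time_s: 4.07
tcp_pos: [496.6, -77.3, 138.3]
eef_rot: [[-1.0, 0.002, 0.025], [-0.025, 0.003, -1.0], [-0.002, -1.0, -0.003]]
wrist_force: [1.9, 16.7, 0.8]
width: 0.298
```

Call:
{"fn": "jog_arm", "kwargs": {
  "steps": [
    [[0, 0, -0.5], 0, 0],
    [[0, 0, -0.5], 0, 0],
    [[0, 0, 0], 0, 0]
  ]
}}

```text
time_s: 4.32
tcp_pos: [496.6, -77.2, 138.3]
eef_rot: [[-1.0, 0.002, 0.025], [-0.025, 0.002, -1.0], [-0.002, -1.0, -0.002]]
wrist_force: [1.6, 9.7, 0.9]
width: 0.294
```

Call:
{"fn": "jog_arm", "kwargs": {
  "steps": [
    [[0, -0.5, 0], 0, 0],
    [[0, -0.5, 0], 0, 0],
    [[0, -0.5, 0], 0, 0]
  ]
}}

```text
time_s: 4.57
tcp_pos: [496.6, -77.2, 139.1]
eef_rot: [[-1.0, 0.002, 0.025], [-0.025, 0.002, -1.0], [-0.002, -1.0, -0.002]]
wrist_force: [6.0, 9.8, -8.5]
width: 0.295
```

Call:
{"fn": "jog_arm", "kwargs": {
  "steps": [
    [[0, -0.5, 0], 0, 0],
    [[0, -0.5, 0], 0, 0],
    [[0, -0.5, 0], 0, 0]
  ]
}}

```text
time_s: 4.82
tcp_pos: [496.6, -77.2, 140.6]
eef_rot: [[-1.0, 0.002, 0.025], [-0.025, 0.002, -1.0], [-0.002, -1.0, -0.002]]
wrist_force: [4.6, 8.8, -9.1]
width: 0.294
```

Call:
{"fn": "jog_arm", "kwargs": {
  "steps": [
    [[0, -0.4, -0.6], 0, 0],
    [[0, -0.4, -0.6], 0, 0],
    [[0, -0.4, 0], 0, 0],
    [[0, -0.4, 0], 0, 0]
  ]
}}

```text
time_s: 5.15
tcp_pos: [496.6, -77.2, 142.3]
eef_rot: [[-1.0, 0.002, 0.026], [-0.026, -0.0, -1.0], [-0.002, -1.0, 0.0]]
wrist_force: [4.9, -1.0, -9.1]
width: 0.293
```

Call:
{"fn": "jog_arm", "kwargs": {
  "steps": [
    [[0, -0.5, 0], 0, 0],
    [[0, -0.5, 0], 0, 0],
    [[0, -0.5, 0], 0, 0]
  ]
}}

```text
time_s: 5.4
tcp_pos: [496.6, -77.2, 143.7]
eef_rot: [[-1.0, 0.002, 0.026], [-0.026, -0.0, -1.0], [-0.002, -1.0, 0.0]]
wrist_force: [4.8, -0.3, -9.8]
width: 0.298
```

Call:
{"fn": "jog_arm", "kwargs": {
  "steps": [
    [[0, -0.5, 0], 0, 0],
    [[0, -0.5, 0], 0, 0],
    [[0, -0.5, 0], 0, 0]
  ]
}}

```text
time_s: 5.65
tcp_pos: [496.6, -77.2, 145.2]
eef_rot: [[-1.0, 0.002, 0.026], [-0.026, -0.0, -1.0], [-0.002, -1.0, 0.0]]
wrist_force: [5.4, -0.7, -10.6]
width: 0.296
```

Call:
{"fn": "jog_arm", "kwargs": {
  "steps": [
    [[0, -0.5, 0], 0, 0],
    [[0, -0.5, 0], 0, 0],
    [[0, -0.5, 0], 0, 0]
  ]
}}

```text
time_s: 5.9
tcp_pos: [496.6, -77.2, 146.7]
eef_rot: [[-1.0, 0.002, 0.026], [-0.026, -0.0, -1.0], [-0.002, -1.0, 0.0]]
wrist_force: [5.5, -0.7, -9.0]
width: 0.293
```

Call:
{"fn": "jog_arm", "kwargs": {
  "steps": [
    [[0, -0.5, 0], 0, 0],
    [[0, -0.5, 0], 0, 0],
    [[0, -0.5, 0], 0, 0]
  ]
}}

```text
time_s: 6.15
tcp_pos: [496.6, -77.2, 148.2]
eef_rot: [[-1.0, 0.002, 0.026], [-0.026, -0.0, -1.0], [-0.002, -1.0, 0.0]]
wrist_force: [5.1, -1.0, -10.3]
width: 0.293
```

Call:
{"fn": "jog_arm", "kwargs": {
  "steps": [
    [[0, -0.5, 0], 0, 0],
    [[0, -0.5, 0], 0, 0],
    [[0, -0.5, 0], 0, 0]
  ]
}}

```text
time_s: 6.4
tcp_pos: [496.6, -77.2, 149.7]
eef_rot: [[-1.0, 0.002, 0.026], [-0.026, -0.0, -1.0], [-0.002, -1.0, 0.0]]
wrist_force: [4.9, 0.1, -10.5]
width: 0.29
```

Call:
{"fn": "jog_arm", "kwargs": {
  "steps": [
    [[0, -0.5, 0], 0, 0],
    [[0, -0.5, 0], 0, 0],
    [[0, -0.5, 0], 0, 0]
  ]
}}

```text
time_s: 6.65
tcp_pos: [496.6, -77.2, 150.9]
eef_rot: [[-1.0, 0.002, 0.026], [-0.026, 0.0, -1.0], [-0.002, -1.0, 0.0]]
wrist_force: [8.9, -0.9, -16.8]
width: 0.297
```

Call:
{"fn": "jog_arm", "kwargs": {
  "steps": [
    [[0, -0.5, 0], 0, 0],
    [[0, -0.5, 0], 0, 0],
    [[0, -0.5, 0], 0, 0]
  ]
}}

```text
time_s: 6.9
tcp_pos: [496.6, -77.2, 152.2]
eef_rot: [[-1.0, 0.001, 0.026], [-0.026, 0.0, -1.0], [-0.001, -1.0, 0.0]]
wrist_force: [8.7, -0.9, -16.3]
width: 0.299
```

Call:
{"fn": "jog_arm", "kwargs": {
  "steps": [
    [[0, -0.5, 0], 0, 0],
    [[0, -0.5, 0], 0, 0],
    [[0, -0.5, 0], 0, 0]
  ]
}}

```text
time_s: 7.15
tcp_pos: [496.6, -77.1, 153.7]
eef_rot: [[-1.0, 0.001, 0.026], [-0.026, 0.0, -1.0], [-0.001, -1.0, -0.0]]
wrist_force: [8.6, -0.8, -16.8]
width: 0.293
```

Call:
{"fn": "jog_arm", "kwargs": {
  "steps": [
    [[0, -0.5, 0], 0, 0],
    [[0, -0.5, 0], 0, 0],
    [[0, -0.5, 0], 0, 0]
  ]
}}

```text
time_s: 7.4
tcp_pos: [496.6, -77.1, 155.1]
eef_rot: [[-1.0, 0.001, 0.026], [-0.026, 0.0, -1.0], [-0.001, -1.0, -0.0]]
wrist_force: [8.4, -1.8, -17.3]
width: 0.297
```

Call:
{"fn": "jog_arm", "kwargs": {
  "steps": [
    [[0, -0.5, 0], 0, 0],
    [[0, -0.5, 0], 0, 0],
    [[0, -0.5, 0], 0, 0]
  ]
}}

```text
time_s: 7.65
tcp_pos: [496.6, -77.1, 156.6]
eef_rot: [[-1.0, 0.001, 0.026], [-0.026, 0.0, -1.0], [-0.001, -1.0, -0.0]]
wrist_force: [8.2, -1.0, -18.2]
width: 0.296
```

Call:
{"fn": "jog_arm", "kwargs": {
  "steps": [
    [[0, -0.5, 0], 0, 0],
    [[0, -0.5, 0], 0, 0],
    [[0, -0.5, 0], 0, 0]
  ]
}}

```text
time_s: 7.9
tcp_pos: [496.6, -77.1, 158.6]
eef_rot: [[-1.0, 0.002, 0.026], [-0.026, -0.0, -1.0], [-0.002, -1.0, 0.0]]
wrist_force: [5.5, 0.1, -5.0]
width: 0.296
```

Call:
{"fn": "jog_arm", "kwargs": {
  "steps": [
    [[0, -0.5, 0], 0, 0],
    [[0, -0.5, 0], 0, 0],
    [[0, -0.5, 0], 0, 0]
  ]
}}

```text
time_s: 8.15
tcp_pos: [496.6, -77.2, 160.2]
eef_rot: [[-1.0, 0.002, 0.026], [-0.026, -0.0, -1.0], [-0.002, -1.0, 0.0]]
wrist_force: [5.6, -0.6, -9.3]
width: 0.296
```

Call:
{"fn": "jog_arm", "kwargs": {
  "steps": [
    [[0, -0.5, 0], 0, 0],
    [[0, -0.5, 0], 0, 0],
    [[0, -0.5, 0], 0, 0]
  ]
}}

```text
time_s: 8.4
tcp_pos: [496.6, -77.2, 161.7]
eef_rot: [[-1.0, 0.002, 0.026], [-0.026, -0.0, -1.0], [-0.002, -1.0, 0.0]]
wrist_force: [6.0, -0.4, -10.2]
width: 0.293
```

Call:
{"fn": "jog_arm", "kwargs": {
  "steps": [
    [[0, -0.5, 0], 0, 0],
    [[0, -0.5, 0], 0, 0],
    [[0, -0.5, 0], 0, 0]
  ]
}}

```text
time_s: 8.65
tcp_pos: [496.6, -77.1, 162.9]
eef_rot: [[-1.0, 0.002, 0.026], [-0.026, -0.0, -1.0], [-0.002, -1.0, 0.0]]
wrist_force: [9.3, -1.8, -16.5]
width: 0.298
```

Call:
{"fn": "jog_arm", "kwargs": {
  "steps": [
    [[0, -0.5, 0], 0, 0],
    [[0, -0.5, 0], 0, 0],
    [[0, -0.5, 0], 0, 0]
  ]
}}

```text
time_s: 8.9
tcp_pos: [496.6, -77.1, 164.1]
eef_rot: [[-1.0, 0.001, 0.026], [-0.026, -0.0, -1.0], [-0.001, -1.0, 0.0]]
wrist_force: [10.1, -1.9, -17.1]
width: 0.296
```

Call:
{"fn": "jog_arm", "kwargs": {
  "steps": [
    [[0, -0.5, 0], 0, 0],
    [[0, -0.5, 0], 0, 0],
    [[0, -0.5, 0], 0, 0]
  ]
}}

```text
time_s: 9.15
tcp_pos: [496.6, -77.2, 165.6]
eef_rot: [[-1.0, 0.001, 0.026], [-0.026, -0.0, -1.0], [-0.001, -1.0, 0.0]]
wrist_force: [10.5, -1.6, -17.3]
width: 0.298
```

Call:
{"fn": "jog_arm", "kwargs": {
  "steps": [
    [[0, -0.5, 0], 0, 0],
    [[0, -0.5, 0], 0, 0],
    [[0, -0.5, 0], 0, 0]
  ]
}}

```text
time_s: 9.4
tcp_pos: [496.6, -77.1, 167.1]
eef_rot: [[-1.0, 0.001, 0.026], [-0.026, -0.0, -1.0], [-0.001, -1.0, 0.0]]
wrist_force: [9.6, -0.0, -17.5]
width: 0.296
```

Click 1 came at TCP z≈158 and the second tooth is now engaged. I'll keep the same pace.

Call:
{"fn": "jog_arm", "kwargs": {
  "steps": [
    [[0, -0.5, 0], 0, 0],
    [[0, -0.5, 0], 0, 0],
    [[0, -0.5, 0], 0, 0]
  ]
}}

```text
time_s: 9.65
tcp_pos: [496.6, -77.2, 168.6]
eef_rot: [[-1.0, 0.002, 0.026], [-0.026, -0.0, -1.0], [-0.002, -1.0, 0.0]]
wrist_force: [9.1, -1.7, -18.2]
width: 0.297
```

Call:
{"fn": "jog_arm", "kwargs": {
  "steps": [
    [[0, -0.5, 0], 0, 0],
    [[0, -0.5, 0], 0, 0],
    [[0, -0.5, 0], 0, 0]
  ]
}}

```text
time_s: 9.9
tcp_pos: [496.6, -77.2, 170.6]
eef_rot: [[-1.0, 0.002, 0.026], [-0.026, -0.0, -1.0], [-0.002, -1.0, 0.0]]
wrist_force: [4.4, -0.9, -6.5]
width: 0.296
```

Call:
{"fn": "jog_arm", "kwargs": {
  "steps": [
    [[0, -0.5, 0], 0, 0],
    [[0, -0.5, 0], 0, 0],
    [[0, -0.5, 0], 0, 0]
  ]
}}

```text
time_s: 10.15
tcp_pos: [496.6, -77.2, 172.2]
eef_rot: [[-1.0, 0.002, 0.026], [-0.026, -0.0, -1.0], [-0.002, -1.0, 0.0]]
wrist_force: [5.9, -0.9, -9.7]
width: 0.298
```

Call:
{"fn": "jog_arm", "kwargs": {
  "steps": [
    [[0, -0.5, 0], 0, 0],
    [[0, -0.5, 0], 0, 0],
    [[0, -0.5, 0], 0, 0]
  ]
}}

```text
time_s: 10.4
tcp_pos: [496.6, -77.1, 173.7]
eef_rot: [[-1.0, 0.002, 0.026], [-0.026, -0.0, -1.0], [-0.002, -1.0, 0.0]]
wrist_force: [6.8, -0.2, -9.0]
width: 0.294
```

Call:
{"fn": "jog_arm", "kwargs": {
  "steps": [
    [[0, -0.5, 0], 0, 0],
    [[0, -0.5, 0], 0, 0],
    [[0, -0.5, 0], 0, 0]
  ]
}}

```text
time_s: 10.65
tcp_pos: [496.6, -77.1, 175.2]
eef_rot: [[-1.0, 0.002, 0.026], [-0.026, -0.0, -1.0], [-0.002, -1.0, 0.0]]
wrist_force: [6.6, -0.8, -9.1]
width: 0.294
```

Call:
{"fn": "jog_arm", "kwargs": {
  "steps": [
    [[0, -0.5, 0], 0, 0],
    [[0, -0.5, 0], 0, 0],
    [[0, -0.5, 0], 0, 0]
  ]
}}

```text
time_s: 10.9
tcp_pos: [496.6, -77.2, 176.5]
eef_rot: [[-1.0, 0.002, 0.026], [-0.026, -0.0, -1.0], [-0.002, -1.0, 0.0]]
wrist_force: [8.1, -0.2, -13.6]
width: 0.296
```

Call:
{"fn": "jog_arm", "kwargs": {
  "steps": [
    [[0, -0.5, 0], 0, 0],
    [[0, -0.5, 0], 0, 0],
    [[0, -0.5, 0], 0, 0]
  ]
}}

```text
time_s: 11.15
tcp_pos: [496.6, -77.2, 177.6]
eef_rot: [[-1.0, 0.001, 0.026], [-0.026, -0.0, -1.0], [-0.001, -1.0, 0.0]]
wrist_force: [10.1, -2.1, -16.2]
width: 0.299
```

Call:
{"fn": "jog_arm", "kwargs": {
  "steps": [
    [[0, -0.5, 0], 0, 0],
    [[0, -0.5, 0], 0, 0],
    [[0, -0.5, 0], 0, 0]
  ]
}}

```text
time_s: 11.4
tcp_pos: [496.6, -77.1, 179.0]
eef_rot: [[-1.0, 0.001, 0.026], [-0.026, -0.0, -1.0], [-0.001, -1.0, 0.0]]
wrist_force: [9.9, -1.0, -17.6]
width: 0.297
```

Click 2 came at about 170, and the third tooth engaged from about 176.

Call:
{"fn": "jog_arm", "kwargs": {
  "steps": [
    [[0, -0.5, 0], 0, 0],
    [[0, -0.5, 0], 0, 0],
    [[0, -0.5, 0], 0, 0]
  ]
}}

```text
time_s: 11.65
tcp_pos: [496.6, -77.2, 180.5]
eef_rot: [[-1.0, 0.001, 0.026], [-0.026, -0.0, -1.0], [-0.001, -1.0, 0.0]]
wrist_force: [10.5, -1.0, -17.4]
width: 0.296
```

Call:
{"fn": "jog_arm", "kwargs": {
  "steps": [
    [[0, -0.5, 0], 0, 0],
    [[0, -0.5, 0], 0, 0],
    [[0, -0.5, 0], 0, 0]
  ]
}}

```text
time_s: 11.9
tcp_pos: [496.6, -77.1, 182.0]
eef_rot: [[-1.0, 0.001, 0.026], [-0.026, -0.0, -1.0], [-0.001, -1.0, 0.0]]
wrist_force: [9.9, -1.2, -17.2]
width: 0.294
```

Call:
{"fn": "jog_arm", "kwargs": {
  "steps": [
    [[0, -0.5, 0], 0, 0],
    [[0, -0.5, 0], 0, 0],
    [[0, -0.5, 0], 0, 0]
  ]
}}

```text
time_s: 12.15
tcp_pos: [496.6, -77.2, 183.9]
eef_rot: [[-1.0, 0.001, 0.026], [-0.026, -0.0, -1.0], [-0.001, -1.0, 0.0]]
wrist_force: [8.0, -0.5, -12.1]
width: 0.294
```

Call:
{"fn": "jog_arm", "kwargs": {
  "steps": [
    [[0, -0.5, 0], 0, 0],
    [[0, -0.5, 0], 0, 0]
  ]
}}

```text
time_s: 12.32
tcp_pos: [496.6, -77.2, 185.3]
eef_rot: [[-1.0, 0.002, 0.026], [-0.026, -0.0, -1.0], [-0.002, -1.0, 0.0]]
wrist_force: [6.4, -1.0, -8.2]
width: 0.295
```

Click 3 came at about 183.5, matching the notch at 217. I'll lift a hair more, then press down gently.

Call:
{"fn": "jog_arm", "kwargs": {
  "steps": [
    [[0, -0.4, 0], 0, 0],
    [[0, 0, 0], 0, 0]
  ]
}}

```text
time_s: 12.48
tcp_pos: [496.6, -77.2, 185.7]
eef_rot: [[-1.0, 0.002, 0.026], [-0.026, -0.0, -1.0], [-0.002, -1.0, 0.0]]
wrist_force: [5.2, -1.0, -7.7]
width: 0.294
```

Call:
{"fn": "jog_arm", "kwargs": {
  "steps": [
    [[0, 0.4, 0], 0, 0],
    [[0, 0.4, 0], 0, 0],
    [[0, 0, 0], 0, 0]
  ]
}}

```text
time_s: 12.73
tcp_pos: [496.6, -77.2, 185.4]
eef_rot: [[-1.0, 0.002, 0.026], [-0.026, -0.0, -1.0], [-0.002, -1.0, 0.0]]
wrist_force: [3.5, -1.5, 2.7]
width: 0.292
```

Call:
{"fn": "jog_arm", "kwargs": {
  "steps": [
    [[0, 0.3, 0], 0, 0],
    [[0, 0.3, 0], 0, 0],
    [[0, 0, 0], 0, 0]
  ]
}}

```text
time_s: 12.98
tcp_pos: [496.6, -77.2, 185.0]
eef_rot: [[-1.0, 0.002, 0.027], [-0.027, -0.0, -1.0], [-0.002, -1.0, 0.0]]
wrist_force: [0.7, 0.5, 8.8]
width: 0.297
```

Call:
{"fn": "jog_arm", "kwargs": {
  "steps": [
    [[0, 0.3, 0], 0, 0],
    [[0, 0, 0], 0, 0]
  ]
}}

```text
time_s: 13.15
tcp_pos: [496.6, -77.2, 185.0]
eef_rot: [[-1.0, 0.002, 0.027], [-0.027, -0.0, -1.0], [-0.002, -1.0, 0.0]]
wrist_force: [-0.5, -0.1, 12.2]
width: 0.294
```

Call:
{"fn": "jog_arm", "kwargs": {
  "steps": [
    [[0, 0, 0], 0, 0],
    [[0, 0, 0], 0, 0],
    [[0, 0, 0], 0, 0]
  ]
}}

```text
time_s: 13.4
tcp_pos: [496.7, -77.2, 185.0]
eef_rot: [[-1.0, 0.002, 0.027], [-0.027, -0.001, -1.0], [-0.002, -1.0, 0.001]]
wrist_force: [1.2, 0.8, 12.8]
width: 0.298
```

Call:
{"fn": "jog_arm", "kwargs": {
  "steps": [
    [[0, -0.3, 0], 0, 0],
    [[0, 0, 0], 0, 0.4],
    [[0, 0, 0], 0, 0.6],
    [[0, 0, 0], 0, 0.8],
    [[0, 0, 0], 0, 0.8]
  ]
}}

```text
time_s: 13.82
tcp_pos: [495.7, -76.9, 183.6]
eef_rot: [[-1.0, -0.001, 0.027], [-0.027, 0.0, -1.0], [0.001, -1.0, -0.0]]
wrist_force: [0.3, -0.3, -0.2]
width: 0.798
```

Call:
{"fn": "jog_arm", "kwargs": {
  "steps": [
    [[0, 0, 0], 0, 0.9],
    [[0, -20, 0], 0, 0.9],
    [[0, -30, 0], 0, 0.9],
    [[0, -20, 0], 0, 0.9],
    [[0, 0, 0], 0, 0.9]
  ]
}}

```text
time_s: 14.23
tcp_pos: [497.6, -77.4, 257.7]
eef_rot: [[-1.0, 0.006, 0.027], [-0.027, -0.002, -1.0], [-0.006, -1.0, 0.002]]
wrist_force: [0.1, 0.2, 0.8]
width: 0.897
```

Run:
```python
from h import *
np.set_printoptions(precision=1,suppress=True)
st=telemetry.get_state(); print(st['tcp_pos'],st['wrist_force'])
for c in ['wrist','top']:
    cap=optics.capture(c)
    P=cloud(cap,np.ones((384,512),bool),st)
    for n,lo,hi,x,y in [('head',205,228,497,-77),('post',120,135,485,-191)]:
        Q=P[(P[:,2]>lo)&(P[:,2]<hi)&(np.hypot(P[:,0]-x,P[:,1]-y)<33)]
        if len(Q)>5: print(c,n,len(Q),np.median(Q,axis=0),cv2.minAreaRect(Q[:,:2].astype(np.float32)))
    if c=='wrist': cv2.imwrite('pics/d.png',cap['color'][:,:,::-1])
```

```text
[497.6 -77.4 257.7] [0.1 0.2 0.8]
wrist head 2197 [499.8 -76.5 216.6] ((496.80853271484375, -76.62288665771484), (25.924259185791016, 45.35727310180664), 89.59834289550781)
wrist post 150 [ 485.6 -190.   126.9] ((484.98248291015625, -191.21310424804688), (11.070282936096191, 12.543617248535156), 17.591217041015625)
top post 37 [ 485.7 -192.9  127.3] ((485.4463195800781, -192.54791259765625), (10.680391311645508, 11.727697372436523), 45.955509185791016)
```

View pics/d.png

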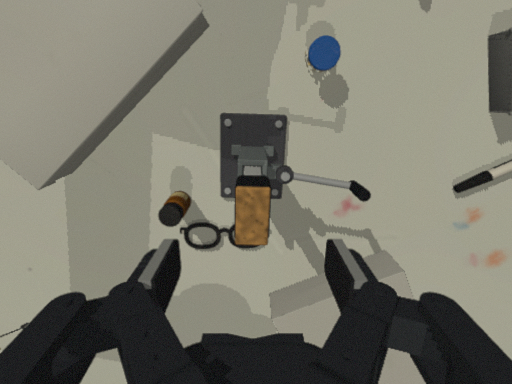

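Head top is at z≈216.6, so the notch is right; the head shows at pixel (253,215), and the loose things are undisturbed. The post is still at (485,-191). Next I'll shut the fingers, swing out beside the post on its +x side, and go down.

Call:
{"fn": "jog_arm", "kwargs": {
  "steps": [
    [[0, 0, 0], 5.4, 0],
    [[0, 0, 0], 5.3, 0],
    [[-10, 0, 28.5], 0, 0],
    [[-10, 0, 28.5], 0, 0],
    [[-10, 0, 28.5], 0, 0]
  ]
}}

```text
time_s: 14.75
tcp_pos: [511.7, -166.9, 252.4]
eef_rot: [[-0.987, -0.002, -0.158], [0.158, 0.001, -0.987], [0.002, -1.0, -0.0]]
wrist_force: [0.3, -0.3, -0.0]
width: 0.188
```

Call:
{"fn": "jog_arm", "kwargs": {
  "steps": [
    [[-9, 0, 29], 0, 0],
    [[0, 30, 0], 0, 0],
    [[0, 30, 0], 0, 0],
    [[0, 30, 0], 0, 0],
    [[0, 0, 0], 0, 0]
  ]
}}

```text
time_s: 15.17
tcp_pos: [513.0, -194.9, 157.4]
eef_rot: [[-0.987, -0.01, -0.16], [0.16, 0.005, -0.987], [0.01, -1.0, -0.003]]
wrist_force: [-0.0, 0.9, -1.5]
width: 0.001
```

Run:
```python
from h import *
np.set_printoptions(precision=1,suppress=True)
st=telemetry.get_state(); print(st['tcp_pos'],st['wrist_force'],st['width'],st['joint_positions'],np.array(st['eef_rot']).round(3).tolist())
cap=optics.capture('wrist');cv2.imwrite('pics/e.png',cap['color'][:,:,::-1])
```

```text
[ 513.  -194.9  157.4] [-0.   0.9 -1.5] 0.0014262306478374424 [-25.7  25.3  98.4  -0.   56.9  73.5] [[-0.987, -0.01, -0.16], [0.16, 0.005, -0.987], [0.01, -1.0, -0.003]]
```

View pics/e.png

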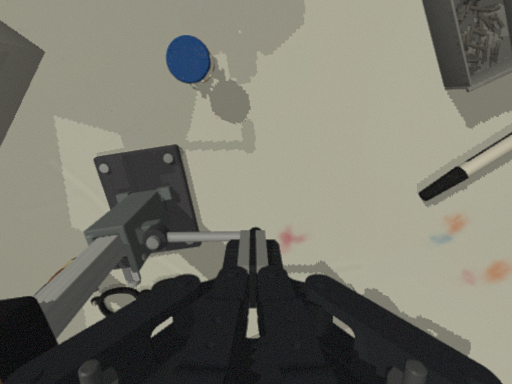

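The fingertips are at about (250,240), aligned with the post on its +x side. I'll back off a little, descend, then start the arc, which is constant steps in the tool frame.

Call:
{"fn": "jog_arm", "kwargs": {
  "steps": [
    [[-5, 0, 0], 0, 0],
    [[0, 17, 0], 0, 0],
    [[0, 18, 0], 0, 0],
    [[0, 17, 0], 0, 0],
    [[0, 0, 0], 0, 0]
  ]
}}

```text
time_s: 15.63
tcp_pos: [521.2, -196.8, 111.1]
eef_rot: [[-0.987, -0.001, -0.159], [0.159, 0.001, -0.987], [0.002, -1.0, -0.0]]
wrist_force: [-0.2, 0.3, -0.5]
width: 0.002
```

Call:
{"fn": "jog_arm", "kwargs": {
  "steps": [
    [[4, 0, 0], 0, 0],
    [[4, 0, 0], 0, 0],
    [[4, 0, 0], 0, 0],
    [[4, 0, 0], 0, 0],
    [[0, 0, 0], 0, 0]
  ]
}}

```text
time_s: 16.05
tcp_pos: [505.0, -194.5, 112.7]
eef_rot: [[-0.987, 0.001, -0.159], [0.159, -0.0, -0.987], [-0.001, -1.0, 0.0]]
wrist_force: [-0.4, 0.4, -0.0]
width: -0.004
```

Call:
{"fn": "jog_arm", "kwargs": {
  "steps": [
    [[2, 4, 0], 0, 0],
    [[4, 0, 0.9], 2.86, 0],
    [[4, 0, 0.9], 2.86, 0],
    [[4, 0, 0.9], 2.86, 0],
    [[4, 0, 0.9], 2.86, 0]
  ]
}}

```text
time_s: 16.47
tcp_pos: [487.3, -194.1, 107.8]
eef_rot: [[-0.935, 0.001, -0.354], [0.354, -0.0, -0.935], [-0.001, -1.0, -0.0]]
wrist_force: [2.5, 0.0, -1.2]
width: -0.004
```

Call:
{"fn": "jog_arm", "kwargs": {
  "steps": [
    [[4, 0, 0.9], 2.86, 0],
    [[4, 0, 0.9], 2.86, 0],
    [[4, 0, 0.9], 2.86, 0],
    [[4, 0, 0.9], 2.86, 0]
  ]
}}

```text
time_s: 16.8
tcp_pos: [471.3, -190.7, 107.8]
eef_rot: [[-0.846, 0.001, -0.533], [0.533, -0.0, -0.846], [-0.001, -1.0, -0.0]]
wrist_force: [2.5, -1.0, -1.6]
width: 0.001
```

```bash
cat > l.py <<'E'
from h import *
np.set_printoptions(precision=1,suppress=True)
st=telemetry.get_state(); print(st['tcp_pos'],st['wrist_force'])
for c in ['top','scene']:
    cap=optics.capture(c)
    for n in ['lever_post','clamp_lever']:
        print(c,n,[(round(x['score'],2),w(cap,x['point'])) for x in search_frame(c,n)[:1]])
    P=cloud(cap,np.ones((384,512),bool))
    Q=P[(P[:,2]>90)&(P[:,2]<104)&(P[:,0]<515)&(P[:,1]<-125)&(P[:,1]>-200)&(P[:,0]>420)]
    if len(Q)>5: print(len(Q),cv2.minAreaRect(Q[:,:2].astype(np.float32)))
    cv2.imwrite('pics/f_%s_%d.png'%(c,st['time_s']*10),cv2.resize(cap['color'][170:270,160:320] if c=='top' else cap['color'][150:290,150:310],(640,400 if c=='top' else 560))[:,:,::-1])
E
python3 l.py
```

```text
[ 471.3 -190.7  107.8] [ 2.5 -1.  -1.6]
top lever_post [(0.45, array([ 496.3, -113.1,   97. ]))]
top clamp_lever []
scene lever_post []
scene clamp_lever []
21 ((454.2218933105469, -187.15689086914062), (5.6859588623046875, 11.146161079406738), 68.09944915771484)
```

Call:
{"fn": "jog_arm", "kwargs": {
  "steps": [
    [[4, 0, 0.9], 2.86, 0],
    [[4, 0, 0.9], 2.86, 0],
    [[4, 0, 0.9], 2.86, 0],
    [[4, 0, 0.9], 2.86, 0]
  ]
}}

```text
time_s: 17.43
tcp_pos: [456.5, -184.2, 108.0]
eef_rot: [[-0.724, 0.001, -0.689], [0.689, -0.001, -0.724], [-0.001, -1.0, -0.0]]
wrist_force: [1.8, -1.7, -0.9]
width: 0.002
```

Call:
{"fn": "jog_arm", "kwargs": {
  "steps": [
    [[4, 0, 0.9], 2.86, 0],
    [[4, 0, 0.9], 2.86, 0],
    [[3, 0, 0.7], 2.1, 0]
  ]
}}

```text
time_s: 17.68
tcp_pos: [447.0, -177.9, 108.0]
eef_rot: [[-0.624, 0.001, -0.781], [0.781, -0.001, -0.624], [-0.001, -1.0, -0.0]]
wrist_force: [2.4, -1.4, -1.1]
width: 0.002
```

Call:
{"fn": "jog_arm", "kwargs": {
  "steps": [
    [[1, 0, 0.2], 0.7, 0],
    [[1, 0, 0.2], 0.7, 0]
  ]
}}

```text
time_s: 17.85
tcp_pos: [445.4, -176.6, 108.0]
eef_rot: [[-0.606, 0.001, -0.795], [0.795, -0.0, -0.606], [-0.001, -1.0, -0.0]]
wrist_force: [1.3, -2.0, -0.9]
width: 0.002
```

Call:
{"fn": "jog_arm", "kwargs": {
  "steps": [
    [[1, 0, 0.2], 0.7, 0],
    [[0, 0, 0], 0, 0]
  ]
}}

```text
time_s: 18.02
tcp_pos: [444.5, -175.8, 107.9]
eef_rot: [[-0.596, 0.0, -0.803], [0.803, -0.0, -0.596], [-0.0, -1.0, -0.0]]
wrist_force: [1.4, -1.3, -0.5]
width: -0.002
```

Call:
{"fn": "jog_arm", "kwargs": {
  "steps": [
    [[1, 0, 0.2], 0.7, 0],
    [[1, 0, 0.2], 0.7, 0],
    [[1, 0, 0.2], 0.7, 0]
  ]
}}

```text
time_s: 18.27
tcp_pos: [442.1, -173.7, 107.9]
eef_rot: [[-0.566, -0.0, -0.825], [0.825, -0.0, -0.566], [-0.0, -1.0, 0.0]]
wrist_force: [-0.8, -2.7, 0.8]
width: 0.003
```

Call:
{"fn": "jog_arm", "kwargs": {
  "steps": [
    [[1, 0, 0.2], 0.7, 0],
    [[1, 0, 0.2], 0.7, 0]
  ]
}}

```text
time_s: 18.43
tcp_pos: [440.6, -172.2, 107.9]
eef_rot: [[-0.545, -0.0, -0.838], [0.838, -0.0, -0.545], [0.0, -1.0, 0.0]]
wrist_force: [-0.0, -1.9, 0.5]
width: -0.002
```

Call:
{"fn": "jog_arm", "kwargs": {
  "steps": [
    [[0.7, 0, 0.2], 0.5, 0],
    [[0.7, 0, 0.2], 0.5, 0]
  ]
}}

```text
time_s: 18.6
tcp_pos: [439.5, -171.2, 107.9]
eef_rot: [[-0.531, -0.0, -0.848], [0.848, 0.0, -0.531], [0.0, -1.0, 0.0]]
wrist_force: [-0.2, -1.5, 0.5]
width: 0.0
```

Call:
{"fn": "jog_arm", "kwargs": {
  "steps": [
    [[0.7, 0, 0.2], 0.5, 0],
    [[0, 0, 0], 0, 0]
  ]
}}

```text
time_s: 18.77
tcp_pos: [439.0, -170.7, 107.9]
eef_rot: [[-0.523, -0.0, -0.852], [0.852, 0.0, -0.523], [0.0, -1.0, 0.0]]
wrist_force: [-0.5, -1.7, 0.2]
width: 0.0
```

Call:
{"fn": "jog_arm", "kwargs": {
  "steps": [
    [[0.7, 0, 0.2], 0.5, 0],
    [[0.7, 0, 0.2], 0.5, 0],
    [[0.5, 0, 0], 0, 0]
  ]
}}

```text
time_s: 19.02
tcp_pos: [437.7, -169.3, 107.9]
eef_rot: [[-0.508, 0.0, -0.861], [0.861, -0.0, -0.508], [-0.0, -1.0, -0.0]]
wrist_force: [0.8, -2.5, 0.7]
width: -0.002
```

Call:
{"fn": "jog_arm", "kwargs": {
  "steps": [
    [[0.7, 0, 0], 0, 0],
    [[0.5, 0, 0], 0, 0]
  ]
}}

```text
time_s: 19.18
tcp_pos: [437.1, -168.3, 107.9]
eef_rot: [[-0.509, -0.0, -0.861], [0.861, -0.0, -0.509], [0.0, -1.0, 0.0]]
wrist_force: [-0.3, -2.4, 1.1]
width: 0.002
```

Call:
{"fn": "jog_arm", "kwargs": {
  "steps": [
    [[0.5, 0, 0], 0, 0],
    [[0.4, 0, 0], 0, 0]
  ]
}}

```text
time_s: 19.35
tcp_pos: [436.6, -167.5, 107.9]
eef_rot: [[-0.509, -0.0, -0.861], [0.861, 0.0, -0.509], [0.0, -1.0, 0.0]]
wrist_force: [0.1, -2.5, -0.2]
width: 0.006
```

Call:
{"fn": "jog_arm", "kwargs": {
  "steps": [
    [[0.6, 0, 0], 0, 0],
    [[0.6, 0, 0], 0, 0]
  ]
}}

```text
time_s: 19.52
tcp_pos: [436.3, -166.9, 108.0]
eef_rot: [[-0.509, 0.001, -0.861], [0.861, -0.001, -0.509], [-0.001, -1.0, -0.0]]
wrist_force: [0.5, -7.9, -1.1]
width: -0.004
```

Call:
{"fn": "jog_arm", "kwargs": {
  "steps": [
    [[0.6, 0, 0], 0, 0],
    [[0.6, 0, 0], 0, 0]
  ]
}}

```text
time_s: 19.68
tcp_pos: [436.3, -166.6, 108.2]
eef_rot: [[-0.509, 0.002, -0.861], [0.861, -0.003, -0.509], [-0.003, -1.0, -0.001]]
wrist_force: [2.3, -13.1, -3.5]
width: 0.0
```

Call:
{"fn": "jog_arm", "kwargs": {
  "steps": [
    [[0.6, 0, 0], 0, 0],
    [[0.6, 0, 0], 0, 0]
  ]
}}

```text
time_s: 19.85
tcp_pos: [436.2, -166.4, 108.3]
eef_rot: [[-0.51, 0.004, -0.86], [0.86, -0.004, -0.51], [-0.005, -1.0, -0.001]]
wrist_force: [3.6, -20.7, -7.1]
width: 0.001
```

The lever is at its stop: force climbs to 21 N with no further motion. I'll back off, raise the arm clear and check.

Call:
{"fn": "jog_arm", "kwargs": {
  "steps": [
    [[-4, 0, 0], 0, 0],
    [[-12, 0, 0], 0, 0],
    [[-12, 0, 4], 0, 0],
    [[0, 0, 0], 0, 0],
    [[0, -30, 0], 0, 0]
  ]
}}

```text
time_s: 20.27
tcp_pos: [443.5, -190.2, 134.2]
eef_rot: [[-0.508, -0.007, -0.861], [0.861, 0.004, -0.508], [0.007, -1.0, 0.004]]
wrist_force: [-0.5, 0.7, -0.6]
width: 0.006
```

Call:
{"fn": "jog_arm", "kwargs": {
  "steps": [
    [[0, -40, 0], 0, 0],
    [[0, -40, 0], 0, 0],
    [[-30, -20, 0], 0, 0],
    [[-40, 0, 0], 0, 0],
    [[-40, 0, 0], 0, 0]
  ]
}}

```text
time_s: 20.68
tcp_pos: [502.7, -286.7, 239.9]
eef_rot: [[-0.51, 0.003, -0.86], [0.86, -0.002, -0.51], [-0.003, -1.0, -0.002]]
wrist_force: [1.5, 0.8, 0.1]
width: 0.003
```

Call:
{"fn": "jog_arm", "kwargs": {
  "steps": [
    [[-40, 0, 0], 0, 0],
    [[-40, 0, 0], 0, 0],
    [[0, 0, 0], 0, 0],
    [[0, 0, 0], 0, 0]
  ]
}}

```text
time_s: 21.02
tcp_pos: [542.2, -355.3, 236.4]
eef_rot: [[-0.508, -0.002, -0.862], [0.862, 0.001, -0.508], [0.002, -1.0, 0.001]]
wrist_force: [0.4, 0.5, -0.2]
width: -0.001
```

Run:
```python
from h import *
np.set_printoptions(precision=1,suppress=True)
st=telemetry.get_state(); print(st['tcp_pos'],st['wrist_force'],st['time_s'])
ims=[]
for c in ['top','scene']:
    cap=optics.capture(c)
    for n in ['lever_post','cement','jar','front']:
        print(c,n,[(round(x['score'],2),w(cap,x['point'])) for x in search_frame(c,n)[:1]])
    P=cloud(cap,np.ones((384,512),bool))
    for n,lo,hi,x,y in [('head',205,228,497,-77),('post',118,135,430,-154)]:
        Q=P[(P[:,2]>lo)&(P[:,2]<hi)&(np.hypot(P[:,0]-x,P[:,1]-y)<33)]
        if len(Q)>3:
            c0=cv2.minAreaRect(Q[:,:2].astype(np.float32))[0]; print(c,n,len(Q),np.median(Q,axis=0),c0, np.arctan2(498-c0[0],-113.5-c0[1])+.026)
    ims.append(cap['color'])
cv2.imwrite('pics/g.png',np.hstack([cv2.resize(ims[0][170:270,150:310],(400,250)),cv2.resize(ims[1][150:290,130:354],(400,250))])[:,:,::-1])
```

```text
[ 542.2 -355.3  236.4] [ 0.4  0.5 -0.2] 21.0167
top lever_post [(0.47, array([ 469.3, -125.4,   97.6]))]
top cement [(0.79, array([431.9,  23.9,  65. ]))]
top jar [(0.65, array([ 473. , -129.5,   98.8]))]
top front [(0.69, array([376.1, -33.8,  11.6]))]
top head 396 [496.8 -78.3 216.5] (497.54949951171875, -77.34553527832031) 3.1551328597956134
top post 36 [ 430.  -153.7  126.6] (430.0761413574219, -153.82154846191406) 1.0610748142686013
scene lever_post [(0.64, array([ 455.2, -136.9,   95.4]))]
scene cement [(0.79, array([424.4,  12.3,  45.6]))]
scene jar [(0.54, array([ 624.4, -161.8,   41.7]))]
scene front [(0.64, array([375.8, -50.5,   7. ]))]
scene head 189 [489.4 -85.9 215.1] (494.962158203125, -78.11566925048828) 3.081949915668569
scene post 37 [ 426.5 -156.   125.7] (426.8246154785156, -154.46560668945312) 1.074542324274702
```

View pics/g.png

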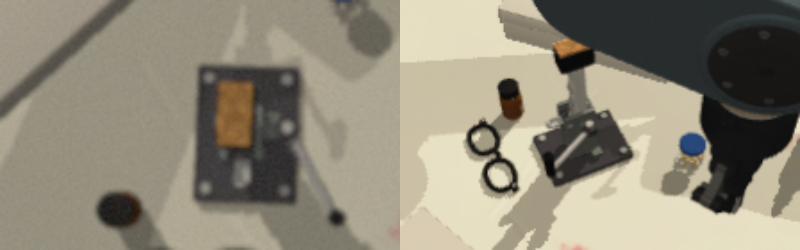

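The lever is clamped at about 1.06 rad, with its post at (337,217) on the left. The column is raised with its top at 216.5 mm, the loose things are in place and the arm is clear.

```bash
python3 -c "
from cell import job; print(job.hand_in())"
```

```text
the job is handed in; nothing more can be done
None
```

I raised the column by three clicks, pressed it onto the pawl, swung the clamp lever to its stop and handed the job in. The hand-in reports no verdict, so the results below are my own readings.

- **Clicks:** the lifting force dropped at TCP z of about 158, 170 and 183.5 mm, once per tooth.
- **Seating:** I pressed the column down with 12–13 N, a little over the 10 N asked, and it stopped hard. I held that for about 0.4 s and then let go.
- **Lever:** I pushed the post round until it would not move further, with about 21 N at the stop, then backed the arm off.
- **Last checks:** from the top camera the cork's top was at 216.5 mm (allowed 215.4–218.6). The lever read about 1.06 rad, which is the stop within measuring error. The wrist force was near zero, with the arm clear at about 21 s.
- **Bystanders:** bottle, jar and spectacles were undisturbed in the pictures and within a few mm of where they started. One check disagreed: the top camera's jar search pointed at the lever (473, -130), which I took as a false detection. The scene camera put the jar at (624, -162), against (627, -158) at the start.
- **Not measured:** the pawl load itself; the 12–13 N is the wrist force while pressing.

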